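# Slide the dust cover of a dial box into its notches and lock it

### The job

Close the dust box over the enamelled dials: with a fingertip, push the wooden cover along its rails towards the dials until you feel it drop into its locating notches and it lies flush with the box's side walls, then swing the brass turn button round so that it lies across the cover and locks it down. Only push: the cover must not be lifted or tipped off its rails, and the loupe, the enamel jar, the burnisher and the dials are to be left where they are.

Things in the scene. Friction and masses are not known exactly. Their poses are not given: they have to be found in the camera images.
- dust_box: Pale wooden box fixed to the bench, 274 x 137 x 34.5 mm high. Origin on the bench under the seated cover's centre; x runs along the rails, the way the cover is pushed shut (box from x -177 to +97 mm, y -68.5 to +68.5; the -y side wall is nearer the robot). Side walls 12 mm thick. Inside each runs a rail, top 26 mm above the bench. Two dials lie in the well under the seated cover.
- notch (a point): Point on the bottom of the front locating notch in the -y rail, 19.5 mm above the bench. Each rail has two notches 20 mm long, 6.5 mm deep, at x = -54 and +54 mm of the box. Beyond the seated position the rails run on 18 mm to the end wall: a cover pushed too far or fast can run past its notches, and can be pushed back.
- cover: Loose wooden board, about 0.22 kg, 140 (x) x 110 (y) x 8 mm; origin at the centre of its underside, axes as the box's. Its two battens slide on the rails, origin 31.5 mm above the bench (board top 39.5). Seated in the notches it has dropped 5.5 mm by its weight: origin at x = y = 0 of the box, 26 mm up (top 34, flush). Starts 55 to 95 mm short. Slides with 1 to 2 N, stops hard in the notches.
- pull (a point): Centre of the top of the dark wooden pull bar on the cover, made to push against: 14 mm thick in x (x = -22 to -8 mm of the cover), 70 mm long in y, its top 22 mm above the cover's origin and 14 mm above the board.
- turn_button (a joint): Flat brass bar turning about an upright screw on the -y wall; rad, anticlockwise from above positive: 0 = along the box's +x, on the wall; 1.57 = along +y, across the cover. Stops at -0.8 and 1.65, starts -0.6 to -0.1, stays where left, about 1 N at its end turns it. 11 mm wide, reaches 41 mm, 36 to 45 mm above the bench: clears a seated cover by 2 mm; a cover up on the rails beside it blocks it.
- button_pivot (a point): Pivot of the turn button, on top of the -y side wall, 34.5 mm above the bench, at x = +34, y = -62.5 mm of the box.
- dial_a: Round brass holder with a white dial, 41 mm diameter, 6 mm thick, loose in the well of the box, the one farther from the closing end wall; origin under its centre.
- dial_b: Round brass holder with a white dial, 41 mm diameter, 6 mm thick, loose in the well of the box, the one nearer the closing end wall; origin under its centre.
- loupe: Black eye loupe, 34 mm diameter, 30 mm high, loose on the bench beyond the closing end of the box; bystander; origin under its centre.
- enamel_jar: Jar with a white lid, 42 mm diameter, 58 mm high, loose on the bench beyond the closing end of the box; bystander; origin under its centre.
- burnisher: Burnisher with a beech handle, 162 mm long, 13 mm thick, loose on the bench to the left of the box, beyond the end away from the dials; bystander; origin under its middle.

How it is judged:
By the outcome, as a careful person would: the job done as asked, in the order asked, and still so for the second after the job is handed in, with the robot touching nothing.
It also fails if it takes over 45 s, if anything falls off the work surface, if the arm or the gripper's body presses on something with over 40 N, if the wrist force passes 120 N, or if a joint passes its speed limit or range.

### The arm

A 6-joint arm with a two-finger parallel gripper is mounted at the origin on a cart in front of the work surface, level with it; the furniture and walls round the work are solid. World frame = base frame: x ahead of the robot, y to its left, z up, the work surface at z = 0. Lengths are in m, angles in rad, forces in N, time in s.
With the tool pointing down it reaches from about 0.275 to 0.825 m from the base axis. Payload 4.9 kg.
Tool frame: the origin (TCP) lies at the very end of the fingers, on their centre line; the grasp point (between the pads) lies 19 mm behind it; z points along the fingers, y is the line along which they close (so a half turn about z gives the same grasp; the last joint's range is limited). The gripper opens to 85 mm and grips with 20 to 120 N. Pads are 22 mm wide; open, the fingers measure 114 mm over their backs; the gripper's body (76 mm by 85 mm) begins 54 mm behind the grasp point. The pads swing forward as they close: fully open they stand 13 mm farther back than shut.
Start: joints at [-1.282, 0.326, -0.193, 1.052, 0, 1.437], TCP at [0.226, -0.502, 0.231] pointing down, gripper open.
Joint ranges: [-2.65, 2.65], [-0.97, 1.79], [-1.3, 1.35], [-1.93, 2.1], [-1.47, 1.37], [-3.14, 3.14]. Speed limits (rad/s): [2.57, 2.57, 3.14, 3.14, 3.14, 3.14].

### API

Orientations are given as a unit quaternion [x, y, z, w].
In Python, from bench import r gives the robot as it stands.
- The arm moves only by the tool arm_command, never from a script. Its argument "targets" is a list of rows, each a list of 3 entries, a list of its own where there are three numbers: the closure, from 0 (fully open) to 1 (shut), then the shift along the world's x, y, z in mm, then the turn about the world's z in units of 6 degrees (1.0 is 6 degrees). A call has 1 to 12 rows; each row shifts and turns the commanded pose from where the row before left it; what a row does not reach is not made up. A row lasts 1/8 s, in which the tool goes at most 62.5 mm and 10.7 degrees, less where a joint would pass 70% of its speed; a pose out of reach is approached as far as the arm can. A call is refused whole if a number of a shift passes 62.5 or a number of a turn 1, either way. A call with a gripper value outside its range is refused whole. The fingers move at their own pace and stop on an object; the grip force is fixed at half the most. Time passes only in rows, so rows that do not move let the fingers close. It gives the time, the measured TCP pose, the force, the opening and the grip force at its end, in the units of the state.
- r.get_obs(): the state, without advancing time (a new reading comes with each control period).
- r.camera(name): name is "side" or "top"; returns a dict with "color" (400x640x3 uint8, red, green, blue), "range_z" (400x640 float32, m along the optical axis (not along the pixel's ray), 0 where there is no reading), "fov_y" (degrees; the focal length in pixels is half the picture's height over the tangent of half this angle, whatever the lens; pixels are square), "cx", "cy" (the principal point, pixels), "world_from_camera" (4x4, takes a point from camera to world coordinates). Camera axes: x right, y down, z forward; pixel columns grow to the right and rows downward; lengths in m; the calibration is good to about 2 mm. A picture is of the moment at which its call begins.
- r.finish_job(): hands the job in; it is judged then, once.
The state is a dict: "time": time; "joint_positions": joint angles; "joint_velocities": joint speeds; "joint_efforts": joint torques, N m; "ee_pos": TCP position; "tool_rot": TCP orientation; "ft_force": force on the tool from outside, world axes, zero at the start; "torque": the same for the moment, N m; "width": finger opening in m; "gripper_force": force on a finger pad.
Only numpy, scipy, OpenCV 4.12 (cv2) and the standard library are available. Lean on these libraries where they do the work, as an engineer would, in place of code of your own. Each camera call takes 0.05 s, during which the arm holds its last target. There are 200 camera calls.

## Working session

There is one attempt and no reset: what is moved stays moved. The work goes in short steps, Python scripts to look and compute and a tool call to move; the robot and the scene stay as the last step left them, time stands still between calls to the robot, and variables do not carry over. Pictures are saved under pics/ and viewed, at most 10 in all, crops included, and the job is handed in when it is done.

Besides the shell and the picture viewer there is one more tool, called after "Call:" as name(argument=value, ...), one argument or row to a line, values as JSON. arm_command: Moves the arm, as the interface text tells. Its arguments: {"type":"object","properties":{"targets":{"type":"array","items":{"type":"array"}}},"required":["targets"]}

```bash
mkdir -p pics; cat > h.py <<'E'
import numpy as np,cv2
from bench import r
def snap(n):
    c=r.camera(n); return c
def pts(c):
    h,w=c["range_z"].shape; f=h/2/np.tan(np.radians(c["fov_y"])/2)
    v,u=np.mgrid[:h,:w]; z=c["range_z"]
    P=np.stack([(u-c["cx"])/f*z,(v-c["cy"])/f*z,z],-1)
    T=c["world_from_camera"]; return P@T[:3,:3].T+T[:3,3]
def save(c,n): cv2.imwrite("pics/"+n,c["color"][...,::-1])
E
python3 - <<'E'
from h import *
for n in("top","side"):
    c=snap(n); save(c,n+"0.png"); print(n,c["fov_y"],c["world_from_camera"].round(3).tolist()); np.save(n+"0.npy",pts(c))
print(r.get_obs())
E
```

```text
top 44.06668405883134 [[-0.025, -0.999, 0.035, 0.475], [-1.0, 0.025, 0.0, 0.235], [-0.001, -0.035, -0.999, 1.048], [0.0, 0.0, 0.0, 1.0]]
side 45.51632769425258 [[0.998, 0.038, -0.042, 0.548], [0.057, -0.608, 0.792, -0.57], [0.004, -0.793, -0.609, 0.67], [0.0, 0.0, 0.0, 1.0]]
{'time': 0.1, 'joint_positions': array([-1.28220384e+00,  3.26854524e-01, -1.93505266e-01,  1.05200077e+00,
       -2.84237205e-05,  1.43663425e+00]), 'joint_velocities': array([-0.00147176, -0.00238537,  0.00410614, -0.00078093, -0.00100137,
       -0.00067169]), 'joint_efforts': array([ 6.50949078e-04, -4.44239080e+01,  2.63038909e+01,  7.86126649e-03,
       -1.25573242e-04, -3.56308689e-07]), 'ee_pos': array([ 0.22551917, -0.50105391,  0.23058032]), 'tool_rot': array([ 9.77742578e-01,  2.09806672e-01, -7.45007380e-05, -7.78688987e-04]), 'ft_force': array([-0.56879601,  0.85993676,  0.62178035]), 'torque': array([-0.02137474,  0.02021124, -0.01015925]), 'gripper_force': 0.0, 'width': 0.08545434789336177}
```

View pics/top0.png

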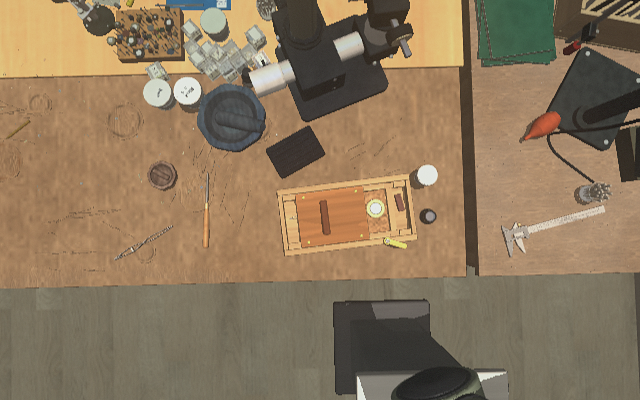

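View pics/side0.png

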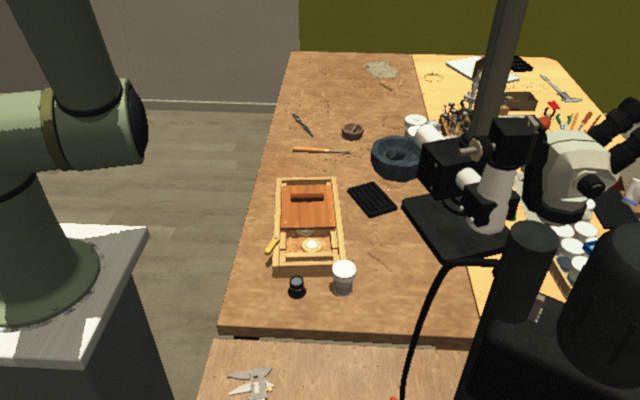

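The top view shows the box at about (278–417, 175–255), with its +x pointing right in the image (world −y). The pull is at (324,217), the brass button at (395,243), the jar at (427,175) and the loupe at (429,215).

```bash
cat > m.py <<'E'
from h import *
def measure(c,tag):
    P=pts(c); col=c["color"]; hsv=cv2.cvtColor(col,cv2.COLOR_RGB2HSV)
    f=200/np.tan(np.radians(c["fov_y"])/2);T=c["world_from_camera"]
    def ray(uv,z):
        d=T[:3,:3]@np.array([(uv[0]-c["cx"])/f,(uv[1]-c["cy"])/f,1]); return (T[:3,3]+d*(z-T[2,3])/d[2])[:2]
    crop=np.zeros(col.shape[:2],bool); crop[165:265,268:422]=1
    pull=(crop&(P[...,2]>.046)&(P[...,2]<.06)).astype(np.uint8)
    pull[:,350:]=pull[:,350:]
    print("n>46mm",pull.sum())
    n,l,s,ce=cv2.connectedComponentsWithStats(pull)
    for i in range(1,n):
        if s[i,4]>20: print("hi",s[i],ce[i],ray(ce[i],.0535).round(4), np.median(P[l==i],0).round(4))
    btn=(crop&(hsv[...,0]>22)&(hsv[...,0]<35)&(hsv[...,1]>140)&(hsv[...,2]>120)).astype(np.uint8)
    n,l,s,ce=cv2.connectedComponentsWithStats(btn)
    for i in range(1,n):
        if s[i,4]>15: 
            q=np.argwhere(l==i)[:,::-1].astype(np.float32); print("brass",s[i],ce[i],cv2.minAreaRect(q))
    return P,ray,crop
if __name__=="__main__":
    c=snap("top"); P,ray,crop=measure(c,"")
    cr=c["color"][165:265,268:422]; cv2.imwrite("pics/crop1.png",cv2.resize(cr,None,fx=5,fy=5,interpolation=cv2.INTER_CUBIC)[...,::-1])
    m=(crop&(P[...,2]>.02)&(P[...,2]<.05)).astype(np.uint8); n,l,s,ce=cv2.connectedComponentsWithStats(m)
    i=1+s[1:,4].argmax(); k=cv2.findContours((l==i).astype(np.uint8),cv2.RETR_EXTERNAL,cv2.CHAIN_APPROX_NONE)[0][0]
    R=cv2.minAreaRect(k);B=cv2.boxPoints(R); print(R,B); print([ray(b,.0345).round(4) for b in B])
    print("bench z",np.median(P[260:270,300:400,2]))
E
python3 m.py
```

```text
n>46mm 345
hi [416 166   6  18  75] [419.06666667 174.36      ] [0.5645 0.0248] [0.5646 0.0251 0.0562]
hi [320 200  11  35 234] [324.62393162 216.49145299] [0.4843 0.2174] [0.4843 0.2174 0.0531]
((347.03851318359375, 217.30767822265625), (73.30451965332031, 133.46136474609375), 82.87498474121094) [[276.27698 189.21536]
 [408.70776 172.66153]
 [417.80005 245.4    ]
 [285.36926 261.95383]]
[array([0.5429, 0.3149]), array([0.5703, 0.0419]), array([0.4206, 0.028 ]), array([0.3936, 0.2996])]
bench z -0.0004091122145406523
```

View pics/crop1.png

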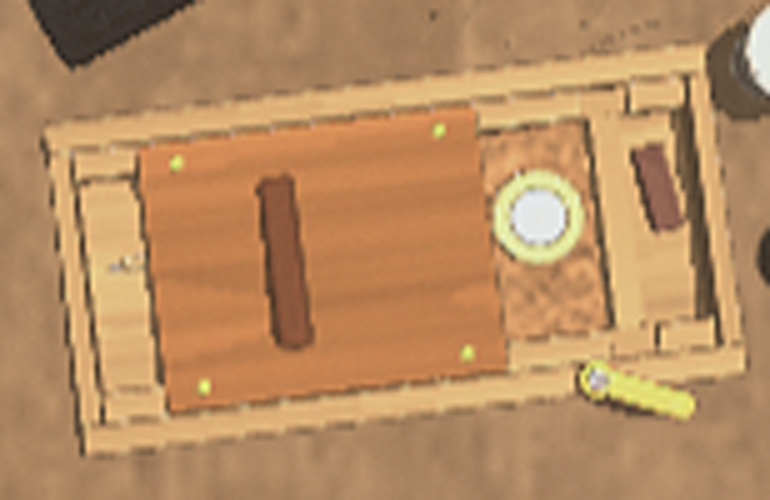

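```bash
python3 - <<'E'
from m import *
c=snap("top"); P,ray,_=measure(c,"")
q=lambda u,v,z:ray((u/5+268-.4,v/5+165-.4),z)
C=[q(42,132,.0345),q(704,45,.0345),q(745,370,.0345),q(86,452,.0345)]
A=np.array(C); e=(A[1]-A[0]+A[2]-A[3]); e/=np.linalg.norm(e); n=np.array([-e[1],e[0]])
# origin: box centre is at x=-40
o=A.mean(0)+.040*e
print(A.round(4),np.linalg.norm(A[1]-A[0]),np.linalg.norm(A[3]-A[0]),"e",e,np.degrees(np.arctan2(e[1],e[0])),"o",o)
b=lambda p:(np.array([(p-o)@e,(p-o)@n])*1000).round(1)
print("pivot",b(q(597,378,.045)),"tip",b(q(690,405,.045)),"pull",b(np.array([.4843,.2174])),
 "cover corners",[b(q(*t,.0395)) for t in((140,152),(472,110),(507,370),(170,410))])
np.savez("box.npz",o=o,e=e,n=n)
for xy in((-55,0),(-100,0),(80,-95)): print(xy,o+e*xy[0]/1e3+n*xy[1]/1e3)
E
```

```text
n>46mm 345
hi [416 166   6  18  76] [418.96052632 174.44736842] [0.5644 0.025 ] [0.5641 0.0253 0.0563]
hi [320 200  11  35 236] [324.63135593 216.58898305] [0.4841 0.2174] [0.4834 0.2173 0.0528]
[[0.5393 0.3156]
 [0.5683 0.0426]
 [0.4346 0.03  ]
 [0.4078 0.3005]] 0.2745301213229385 0.1323612231031077 e [ 0.10228372 -0.99475527] -84.1293076846811 o [0.49158675 0.13238263]
pivot [ 34.  -62.1] tip [ 69.9 -77.7] pull [-85.3   1.4] cover corners [array([-138.3,   52.6]), array([-1.5, 52.4]), array([ -1.1, -54.6]), array([-139.4,  -53.3])]
(-55, 0) [0.48596115 0.18709417]
(-100, 0) [0.48135838 0.23185815]
(80, -95) [0.4052677  0.04308525]
```

Call:
arm_command(
  targets=[
    [1,[10,30,0],-0.3],
    [1,[19,56,0],-0.3],
    [1,[19,56,0],-0.3],
    [1,[19,56,0],-0.3],
    [1,[19,56,0],-0.3],
    [1,[19,56,0],-0.3],
    [1,[19,56,0],-0.3],
    [1,[19,56,0],-0.3],
    [1,[19,56,0],-0.3],
    [1,[19,56,0],-0.3],
    [1,[19,56,0],-0.05],
    [1,[19,56,0],0],
  ],
)

```text
time: 1.7
ee_pos: [0.4464, 0.1336, 0.2313]
tool_rot: [0.998, 0.062, -0.0, -0.005]
ft_force: [0.4, -1.3, 0.3]
width: 0.0002
gripper_force: 0.0
```

Call:
arm_command(
  targets=[
    [1,[17,56,0],0],
    [1,[17,56,0],0],
    [1,[0,0,-50],0],
    [1,[0,0,-50],0],
    [1,[0,0,-30],0],
    [1,[0,0,0],0],
    [1,[0,0,0],0],
    [1,[0,0,0],0],
  ],
)

```text
time: 2.7
ee_pos: [0.4912, 0.1898, 0.103]
tool_rot: [0.995, 0.099, -0.002, -0.027]
ft_force: [-0.3, -0.4, -0.2]
width: 0.0002
gripper_force: 0.0
```

```bash
cat > s.py <<'E'
from h import *
o=r.get_obs(); d=np.load("box.npz"); p=o["ee_pos"]; v=p[:2]-d["o"]; q=o["tool_rot"]
print(o["time"],p.round(4),"box",(v@d["e"]*1e3).round(1),(v@d["n"]*1e3).round(1),"yaw",np.degrees(2*np.arctan2(q[1],q[0])),o["ft_force"].round(1))
E
python3 s.py
```

```text
2.7 [0.4912 0.1898 0.103 ] box -57.2 5.5 yaw 11.332952292268544 [-0.3 -0.4 -0.2]
```

```bash
python3 -c "
from h import *
o=r.get_obs();print(o['joint_positions'].round(3),o['joint_velocities'].round(3),o['tool_rot'].round(3))"
```

```text
[ 0.197  0.403 -0.442  0.724  0.055  3.141] [ 0.    -0.002 -0.005 -0.005 -0.001  0.   ] [ 0.995  0.099 -0.002 -0.027]
```

Call:
arm_command(
  targets=[
    [1,[0,0,0],1],
    [1,[0,0,0],1],
    [1,[0,0,0],1],
    [1,[0,0,0],1],
    [1,[0,0,0],1],
    [1,[0,0,0],1],
    [1,[0,0,0],1],
    [1,[0,0,0],1],
    [1,[0,0,0],1],
    [1,[0,0,0],1],
    [1,[0,0,0],1],
    [1,[0,0,0],1],
  ],
)

```text
time: 4.2
ee_pos: [0.4908, 0.1898, 0.1028]
tool_rot: [0.746, 0.666, -0.017, -0.019]
ft_force: [-0.9, -1.3, -0.5]
width: -0.0001
gripper_force: 0.0
```

```bash
python3 s.py
```

```text
4.2 [0.4908 0.1898 0.1028] box -57.2 5.1 yaw 83.52692817779345 [-0.9 -1.3 -0.5]
```

Call:
arm_command(
  targets=[
    [1,[-6,31,0],1],
    [1,[-6,31,0],1],
    [1,[0,0,0],0],
    [1,[0,0,-28],0],
    [1,[0,0,-28],0],
    [1,[0,0,0],0],
    [1,[0,0,0],0],
  ],
)

```text
time: 5.08
ee_pos: [0.4787, 0.2514, 0.0465]
tool_rot: [0.674, 0.739, -0.02, -0.018]
ft_force: [0.2, -0.3, 0.3]
width: -0.0001
gripper_force: 0.0
```

```bash
python3 s.py; python3 - <<'E'
from h import *
from scipy.spatial.transform import Rotation as R
print(R.from_quat(r.get_obs()["tool_rot"]).as_matrix().round(3))
c=snap("side"); save(c,"side1.png")
cv2.imwrite("pics/side1c.png",cv2.resize(c["color"][150:300,220:380],None,fx=4,fy=4)[...,::-1])
E
```

```text
5.075 [0.4787 0.2514 0.0465] box -119.7 -0.6 yaw 95.279242006872 [ 0.2 -0.3  0.3]
[[-0.092  0.994 -0.053]
 [ 0.996  0.092 -0.006]
 [-0.001 -0.053 -0.999]]
```

View pics/side1c.png

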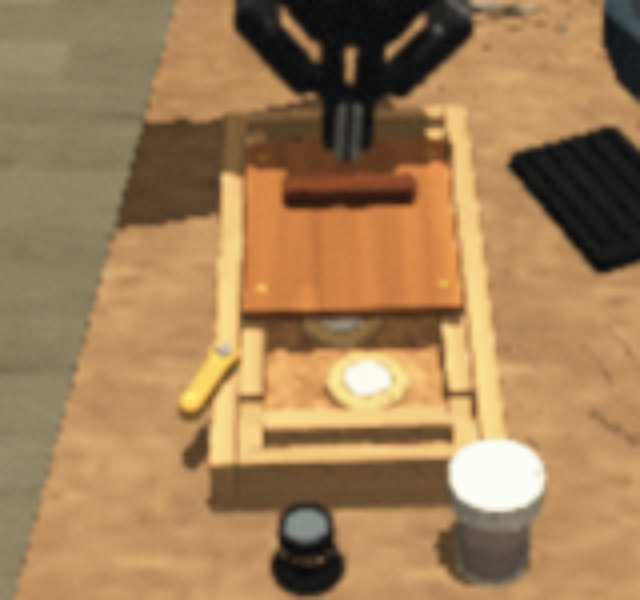

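Call:
arm_command(
  targets=[
    [1,[0,0,-3],0],
    [1,[0.6,-6,0],0],
    [1,[0.6,-6,0],0],
    [1,[0.2,-2,0],0],
    [1,[0.2,-2,0],0],
    [1,[0.2,-2,0],0],
    [1,[0.4,-4,0],0],
    [1,[0.4,-4,0],0],
    [1,[0.4,-4,0],0],
    [1,[0.4,-4,0],0],
    [1,[0.4,-4,0],0],
    [1,[0.4,-4,0],0],
  ],
)

```text
time: 6.62
ee_pos: [0.482, 0.2093, 0.0423]
tool_rot: [0.673, 0.739, -0.02, -0.018]
ft_force: [-0.1, 2.4, -0.0]
width: -0.0002
gripper_force: 1.0
```

```bash
python3 s.py
```

```text
6.625 [0.482  0.2093 0.0423] box -77.5 -1.6 yaw 95.32858909264756 [-0.1  2.4 -0. ]
```

Call:
arm_command(
  targets=[
    [1,[0.5,-4,0],0],
    [1,[0.5,-4,0],0],
    [1,[0.5,-4,0],0],
    [1,[0.5,-4,0],0],
    [1,[0.5,-4,0],0],
    [1,[0.5,-4,0],0],
    [1,[0.4,-3,0],0],
    [1,[0.2,-2,0],0],
    [1,[0.1,-1,0],0],
    [1,[0,0,0],0],
  ],
)

```text
time: 7.88
ee_pos: [0.4858, 0.1794, 0.0423]
tool_rot: [0.673, 0.739, -0.021, -0.018]
ft_force: [0.2, 1.9, 0.4]
width: 0.0002
gripper_force: 0.8
```

```bash
python3 s.py
```

```text
7.875 [0.4858 0.1794 0.0423] box -47.3 -1.0 yaw 95.32765023455393 [0.2 1.9 0.4]
```

Now slowly, with 14 mm expected to the seat.

Call:
arm_command(
  targets=[
    [1,[0.1,-1,0],0],
    [1,[0.1,-1,0],0],
    [1,[0.1,-1,0],0],
    [1,[0.1,-1,0],0],
    [1,[0.1,-1,0],0],
    [1,[0.1,-1,0],0],
    [1,[0.1,-1,0],0],
    [1,[0.1,-1,0],0],
    [1,[0.1,-1,0],0],
    [1,[0.1,-1,0],0],
    [1,[0,0,0],0],
  ],
)

```text
time: 9.25
ee_pos: [0.4867, 0.1693, 0.0423]
tool_rot: [0.673, 0.739, -0.021, -0.018]
ft_force: [0.4, 1.7, 1.4]
width: -0.0
gripper_force: 0.9
```

```bash
python3 s.py
```

```text
9.25 [0.4867 0.1693 0.0423] box -37.3 -1.0 yaw 95.31840332560962 [0.4 1.7 1.4]
```

Call:
arm_command(
  targets=[
    [1,[0.1,-0.8,0],0],
    [1,[0.1,-0.8,0],0],
    [1,[0.1,-0.8,0],0],
    [1,[0,0,0],0],
  ],
)

```text
time: 9.75
ee_pos: [0.487, 0.1666, 0.0422]
tool_rot: [0.673, 0.739, -0.021, -0.018]
ft_force: [0.1, 0.2, -1.6]
width: 0.0001
gripper_force: 0.0
```

Call:
arm_command(
  targets=[
    [1,[0.1,-0.8,0],0],
    [1,[0.1,-0.8,0],0],
    [1,[0,0,0],0],
  ],
)

```text
time: 10.12
ee_pos: [0.4871, 0.1654, 0.0422]
tool_rot: [0.673, 0.739, -0.021, -0.018]
ft_force: [0.1, 0.9, -1.1]
width: -0.0002
gripper_force: 0.4
```

Call:
arm_command(
  targets=[
    [1,[0.1,-0.8,0],0],
    [1,[0.1,-0.8,0],0],
    [1,[0,0,0],0],
  ],
)

```text
time: 10.5
ee_pos: [0.4874, 0.1638, 0.0423]
tool_rot: [0.673, 0.739, -0.021, -0.018]
ft_force: [0.3, -0.1, -0.5]
width: 0.0001
gripper_force: 0.3
```

```bash
python3 s.py; python3 - <<'E'
from m import *
d=np.load("box.npz"); c=snap("top"); P=pts(c)
X=(P[...,:2]-d["o"])@np.c_[d["e"],d["n"]]*1e3
for n,x0,x1,y0,y1 in(("front+y",35,60,10,48),("front-y",10,24,-48,-15),("front",48,60,-48,10),("rear",-60,-45,-48,48),("wall",-60,90,59,66)):
    m=(X[...,0]>x0)&(X[...,0]<x1)&(X[...,1]>y0)&(X[...,1]<y1); print(n,m.sum(),np.median(P[m][:,2]).round(4))
save(c,"top2.png");cv2.imwrite("pics/top2c.png",cv2.resize(c["color"][165:265,268:422],None,fx=5,fy=5,interpolation=cv2.INTER_CUBIC)[...,::-1])
E
```

```text
10.5 [0.4874 0.1638 0.0423] box -31.7 -0.9 yaw 95.32239110299676 [ 0.3 -0.1 -0.5]
front+y 0 nan
front-y 108 0.5401
front 0 nan
rear 1488 0.544
wall 273 0.4847
  return _methods._mean(a, axis=axis, dtype=dtype,
  ret = ret.dtype.type(ret / rcount)
```

View pics/top2c.png

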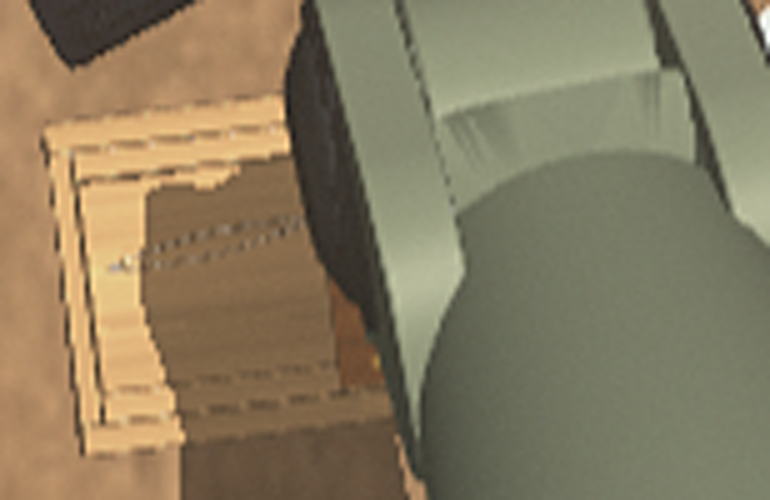

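The arm hides the cover from above, so I'll use the side camera's depth.

```bash
cat > chk.py <<'E'
import sys
from m import *
d=np.load("box.npz"); c=snap("side"); P=pts(c)
X=(P[...,:2]-d["o"])@np.c_[d["e"],d["n"]]*1e3
ok=P[...,2]>.01
for n,x0,x1,y0,y1 in(("front+y",15,60,25,48),("front-y",15,60,-48,-25),("front0",15,60,-20,20),("rear+y",-60,-45,25,48),("rear-y",-60,-45,-48,-25),("wall+y",-60,90,59,66),("wall-y",-60,20,-66,-59)):
    m=ok&(X[...,0]>x0)&(X[...,0]<x1)&(X[...,1]>y0)&(X[...,1]<y1); print(n,m.sum(),(np.percentile(P[m][:,2],[25,50,75])*1e3).round(1) if m.any() else "")
m=ok&(P[...,2]>.0425)&(P[...,2]<.06)&(abs(X[...,1])<33)&(abs(X[...,1])>18)&(X[...,0]>-60)&(X[...,0]<30)
if m.any(): print("pull pts",m.sum(),np.percentile(X[m][:,0],[2,50,98]).round(1),"z",(np.percentile(P[m][:,2],[50,95])*1e3).round(1))
cv2.imwrite("pics/"+sys.argv[1],cv2.resize(c["color"][160:290,230:370],None,fx=4,fy=4)[...,::-1])
E
python3 chk.py s2.png
```

```text
front+y 707 [ 33.8 447.6 462.7]
front-y 346 [ 32.   33.5 467.9]
front0 1199 [ 33.6 446.6 463.2]
rear+y 52 [31.8 32.3 33. ]
rear-y 50 [31.3 32.1 32.8]
wall+y 476 [ 33.2 343.2 438.4]
wall-y 83 [32.2 32.6 33.2]
pull pts 75 [-17.4 -10.5  -5.5] z [45.8 47.5]
```

View pics/s2.png

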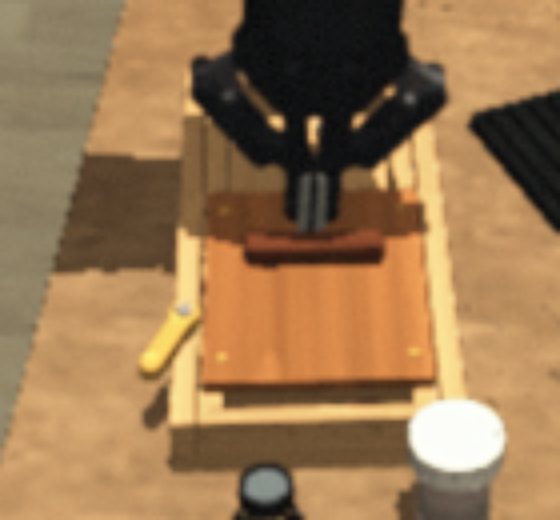

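Pull top is at 47.5 mm, so the cover has dropped and is flush. I'll back off and go round to the outside of the button.

Call:
arm_command(
  targets=[
    [1,[-0.4,4,0],0],
    [1,[-0.4,4,0],0],
    [1,[0,0,30],0],
    [1,[0,0,30],0],
    [1,[-24,-31,0],0],
    [1,[-24,-31,0],0],
    [1,[-24,-31,0],0],
    [1,[-24,-31,0],0],
    [1,[0,0,0],0],
    [1,[0,0,-30],0],
    [1,[0,0,-22],0],
    [1,[0,0,0],0],
  ],
)

```text
time: 12.1
ee_pos: [0.3901, 0.0486, 0.0494]
tool_rot: [0.673, 0.739, -0.021, -0.019]
ft_force: [0.1, 0.8, -0.5]
width: 0.0
gripper_force: 0.0
```

```bash
python3 s.py; python3 chk.py s3.png
```

```text
12.1 [0.3901 0.0486 0.0494] box 73.0 -109.5 yaw 95.37065993674486 [ 0.1  0.8 -0.5]
front+y 199 [31.4 32.3 33. ]
front-y 461 [ 32.5 388.1 464.9]
front0 352 [31.3 32.1 32.9]
rear+y 50 [31.3 31.9 32.9]
rear-y 52 [31.4 32.1 33. ]
wall+y 178 [32.  32.7 33.7]
wall-y 27 [31.8 32.5 33.4]
pull pts 78 [-18.5 -10.1  -5.5] z [45.9 47.8]
```

View pics/s3.png

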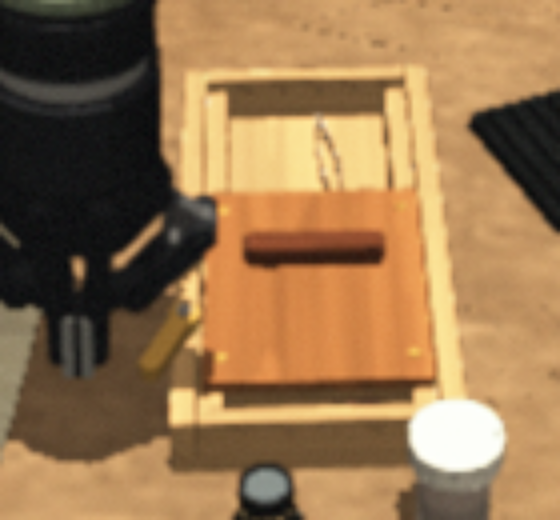

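Call:
arm_command(
  targets=[
    [1,[0,0,-10],0],
    [1,[0,0,0],0],
    [1,[6.8,-0.3,0],0],
    [1,[6.8,-0.3,0],0],
    [1,[6.8,-0.3,0],0],
    [1,[6.8,-0.3,0],0],
    [1,[0,0,0],0],
  ],
)

```text
time: 13.02
ee_pos: [0.4185, 0.0462, 0.0403]
tool_rot: [0.673, 0.739, -0.021, -0.017]
ft_force: [0.8, -2.3, 0.7]
width: -0.0003
gripper_force: 1.1
```

```bash
python3 s.py
```

```text
13.025 [0.4185 0.0462 0.0403] box 78.3 -81.5 yaw 95.31033741842971 [ 0.8 -2.3  0.7]
```

Call:
arm_command(
  targets=[
    [1,[6.0,1.5,0],0],
    [1,[6.0,1.5,0],0],
    [1,[5.6,3.3,0],0],
    [1,[5.6,3.3,0],0],
    [1,[3.8,5.2,0],0],
    [1,[3.8,5.2,0],0],
    [1,[0,0,0],0],
  ],
)

```text
time: 13.9
ee_pos: [0.4486, 0.0672, 0.0403]
tool_rot: [0.673, 0.739, -0.02, -0.018]
ft_force: [-0.1, 0.8, 0.3]
width: -0.0
gripper_force: 0.2
```

```bash
python3 s.py
```

```text
13.9 [0.4486 0.0672 0.0403] box 60.5 -49.4 yaw 95.35136287082017 [-0.1  0.8  0.3]
```

Call:
arm_command(
  targets=[
    [1,[0.8,2.7,0],0],
    [1,[0.8,2.7,0],0],
    [1,[0.8,2.7,0],0],
    [1,[0.8,2.7,0],0],
    [1,[0,0,0],0],
  ],
)

```text
time: 14.52
ee_pos: [0.4517, 0.0779, 0.0403]
tool_rot: [0.673, 0.739, -0.02, -0.018]
ft_force: [0.8, -0.4, -0.5]
width: -0.0001
gripper_force: 0.5
```

```bash
python3 s.py; python3 chk.py s4.png
```

```text
14.525 [0.4517 0.0779 0.0403] box 50.1 -45.2 yaw 95.35904775371866 [ 0.8 -0.4 -0.5]
front+y 229 [31.6 32.4 33.7]
front-y 213 [33.  51.4 78.7]
front0 739 [ 32.2  93.6 136.1]
rear+y 47 [31.3 32.2 32.7]
rear-y 0 
wall+y 181 [31.9 32.7 33.3]
wall-y 16 [32.3 33.  33.8]
pull pts 46 [-18.2 -10.8  -4.8] z [45.8 47.8]
```

View pics/s4.png

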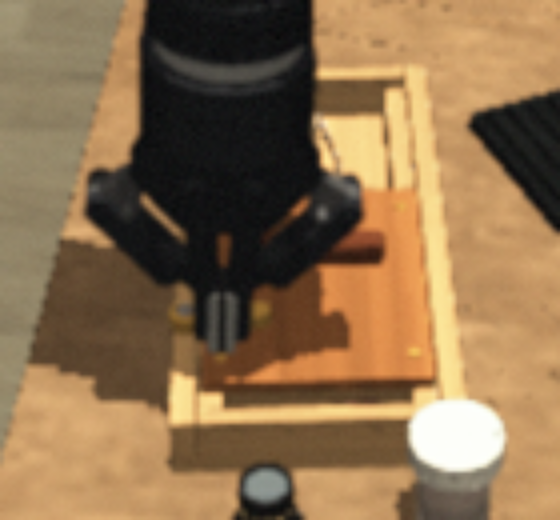

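The button now lies across the cover behind the finger. I'll back away along box +x, rise and clear the view.

Call:
arm_command(
  targets=[
    [1,[0.4,-4,0],0],
    [1,[0.4,-4,0],0],
    [1,[0,0,30],0],
    [1,[0,0,50],0],
    [1,[0,0,50],0],
    [1,[-18,-58,0],0],
    [1,[-18,-58,0],0],
    [1,[-18,-58,0],0],
    [1,[-18,-58,0],0],
    [1,[-18,-58,0],0],
    [1,[0,0,0],0],
    [1,[0,0,0],0],
  ],
)

```text
time: 16.08
ee_pos: [0.3621, -0.2201, 0.1701]
tool_rot: [0.674, 0.739, -0.02, -0.019]
ft_force: [0.5, -0.1, -0.4]
width: 0.0001
gripper_force: 0.0
```

```bash
python3 s.py; python3 chk.py s5.png; python3 - <<'E'
from h import *
c=snap("top");cv2.imwrite("pics/top5.png",cv2.resize(c["color"][165:265,195:440],None,fx=3,fy=3,interpolation=cv2.INTER_CUBIC)[...,::-1])
E
```

```text
16.075 [ 0.3621 -0.2201  0.1701] box 337.4 -164.8 yaw 95.26576823641567 [ 0.5 -0.1 -0.4]
front+y 200 [31.5 32.4 33. ]
front-y 201 [31.9 33.4 41.3]
front0 352 [31.5 32.2 33. ]
rear+y 51 [31.  32.2 32.9]
rear-y 52 [31.4 32.3 32.9]
wall+y 182 [31.9 32.8 33.7]
wall-y 81 [32.1 32.7 33.8]
pull pts 78 [-19.1 -10.4  -5.3] z [45.6 47.8]
```

View pics/top5.png

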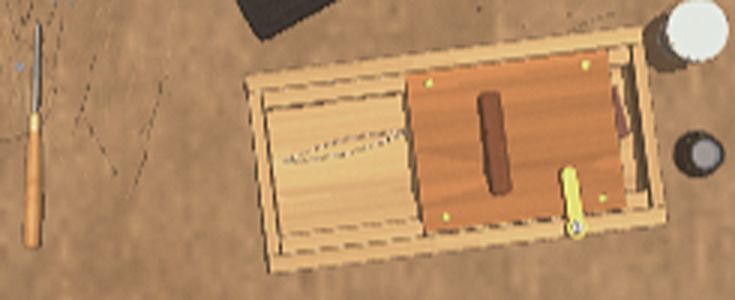

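The cover lies flush, with its board level with the walls. The button, from (577,228) to (568,170), points across the cover at about 1.57 rad. The jar, loupe and burnisher have not moved.

```bash
python3 -c "
from bench import r
print(r.finish_job())"
```

```text
the job is handed in; nothing more can be done
None
```

The dust box is closed: the cover dropped into its notches flush with the side walls, the turn button lies across it at about 1.57 rad, and the job is handed in at about 16 s; the loupe, jar and burnisher look unmoved, and the dials, now under the cover, could not be rechecked.

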